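Put the finished marquetry board away in the dust box

ROBOT

A 6-joint arm with a two-finger parallel gripper is mounted at the origin on the work surface. World frame = base frame: x ahead of the robot, y to its left, z up, the work surface at z = 0. Lengths are in mm, angles in rad, forces in N, time in s.
With the tool pointing down it reaches from about 250 to 775 mm from the base axis. Payload 4 kg.
Tool frame: the origin (TCP) lies on the centre line of the jaws, within the pads' length; the fingertips stand 8 mm ahead of it and the grasp point (between the pads) lies 11 mm behind it (robot.finger_overhang is the distance from the TCP to the fingertips, in mm); z points along the fingers, y is the line along which they close (so a half turn about z gives the same grasp; the last joint's range is limited). The gripper opens to 94 mm and grips with 3 to 60 N. Pads are 16 mm wide; open, the fingers measure 119 mm over their backs; the gripper's body (75 mm by 177 mm) begins 78 mm behind the grasp point.
Start: joints at [1.094, 0.087, 1.371, -0, 1.684, -0.103], TCP at [200.846, 512.035, 213.506] pointing down, gripper open.
Joint ranges: [-3.1, 3.1], [-0.76, 2.03], [0.27, 2.55], [-1.08, 4.22], [0.17, 2.65], [-2.57, 2.57]. Speed limits (rad/s): [2.79, 2.79, 3.14, 3.14, 3.14, 3.14].

INTERFACE

Orientations are given as [roll, pitch, yaw] about the fixed x, y, z axes, in that order (R = Rz(yaw) Ry(pitch) Rx(roll)).
In Python, from cell import monitor, camera, calibration, workorder, robot gives the robot as it stands.
- The arm moves only by the tool jog_arm, never from a script. Its argument "rows" is a list that holds one entry, the list of rows, each a list of 7 numbers: the closure, from 0 (fully open) to 1 (shut), then the shift along the tool's x, y, z in m, then the turn, a rotation vector about the tool's x, y, z in rad. In form: [[[fingers, x, y, z, rx, ry, rz], ...]]. A call has 1 to 20 rows; each row shifts and turns the commanded pose from where the row before left it, along the tool's axes as they then stand; what a row does not reach is not made up. A row lasts 1/12 s, in which the tool goes at most 41.7 mm and 7.16 degrees, less where a joint would pass 70% of its speed; a pose out of reach is approached as far as the arm can. A call is refused whole if a number of a shift passes 0.0417 or a number of a turn 0.125, either way. A call with a gripper value outside its range is refused whole. The fingers move at their own pace and stop on an object; the grip force is fixed at half the most. Time passes only in rows, so rows that do not move let the fingers close. It gives the time, the measured TCP pose, the force, the opening and the grip force at its end, in the units of the state.
- monitor.get_obs(): the state, without advancing time (a new reading comes with each control period).
- camera(name): name is "side" or "top"; returns the picture (400x640x3 uint8, red, green, blue); there is no depth.
- calibration(name): a dict with "fx", "fy", "cx", "cy" (pixels), "dist_coeffs" ([k1, k2, p1, p2, k3] as OpenCV has them; the pictures are not rectified), "R" (3x3) and "t" (3): a world point X has camera coordinates R X + t. Camera axes: x right, y down, z forward; pixel columns grow to the right and rows downward; lengths in mm; the calibration is good to about 2 mm. A picture is of the moment at which its call begins. calibration takes no time and is no camera call.
- workorder.job_done(): hands the job in; it is judged then, once.
The state is a dict: "time_s": time; "q": joint angles; "joint_velocities": joint speeds; "joint_torque": joint torques, N m; "eef_pos": TCP position; "orientation": TCP orientation; "contact_force": force on the tool from outside, world axes, zero at the start; "ft_torque": the same for the moment, N m; "opening": finger opening in mm; "gripper_force": force on a finger pad.
Only numpy, scipy, OpenCV 4.12 (cv2) and the standard library are available. Lean on these libraries where they do the work, as an engineer would, in place of code of your own. Each camera call takes 0.05 s, during which the arm holds its last target. There are 200 camera calls.

TASK

Put the finished marquetry board, the one with the grip lug on top, away in the dust box: slide the box's catch along to the far end of its travel so that it is clear of the flap, take the board from the rack and push it down through the sprung flap until it stands upright on the box floor, and let the flap shut itself above it. Then slide the catch fully back over the middle of the flap, and leave the plain boards, the mug and the glue pot where they are.

Things in the scene. Friction and masses are not known exactly. Their poses are not given: they have to be found in the camera images.
- box: Fixed wooden dust box, 160 mm high, with a flat, slightly darker deck. Origin on the bench right under the middle of the mouth in its deck; z up. The box reaches x -65 to +65 mm and y -108 to +152 mm from the origin. The mouth is a hole in the deck 48 mm wide (x -24 to +24) and 170 mm long (y -85 to +85), filled by the flap.
- slot (a point): Point in the mouth at deck level (160 mm above the bench), right above the groove's middle (box x = +8 mm, y = 0); axes as the box. The board goes down here, its length along the box's y.
- groove (a point): Middle of the groove on the box floor inside, 10 mm above the bench, 150 mm below point slot: the board's foot stands here. Two rails along the box's y form the groove, 18 mm wide, up to 55 mm above the bench; above that they flare at 45 degrees to about 40 mm wide at 68 mm.
- flap (a joint): Plywood flap 46 x 166 x 4 mm filling the mouth, hinged at box x = -24 mm. 0 = shut; it swings down into the box; stop at 1.45 rad. A spring shuts it: about 1 N at its free edge (x = +22 mm) starts it, 2 N hold it open. It shuts by itself once nothing within 47 mm below the deck is in its way; the standing board's top is 53 mm below the deck.
- catch (a joint): Dark wooden bar, 105 (box x) x 24 mm, its top 11 mm over the deck, lying across the flap, sliding along the box's +y. 0 = end stop, bar over the middle of the flap (box y = 0); 0.125 m = other end stop, bar on plain deck past the mouth (box y = +125 mm). Starts within 12 mm of 0. Friction about 1.5 N; stays where left. While over the flap it blocks the board.
- catch_knob (a point): Top of the catch's upright round knob, 24 mm in diameter, 38 mm tall above the bar, at box x = -38 mm, 209 mm above the bench. It moves with the catch. Axes as the box.
- rack: Fixed wooden rack, 170 (x) x 150 (y) mm, its floor 12 mm above the bench; three slots along y, 17 mm wide and 30 mm deep, at x = -50, 0 and +50 mm. Origin at the middle of its underside; z up. A board stands in each slot.
- board: The finished board: a wooden board 14 mm thick (x), 130 mm long (y) and 62 mm high, with a grip lug 40 mm wide (y) and 14 mm thick standing 35 mm higher in the middle of its top edge (97 mm in all). Dark veneer with pale leaves on both faces. Stands on edge in one of the rack's slots, which one varies. 0.10 to 0.20 kg. Origin at the middle of its foot; z up.
- plain_a: Bystander: board without lug, 14 x 130 x 78 mm high, standing in another slot. Origin at the middle of its foot. Leave it there.
- plain_b: Bystander: same as plain_a, in the remaining slot.
- mug: Bystander: stoneware mug, 80 mm across, 95 mm high. Origin at the middle of its underside.
- glue_pot: Bystander: closed brown pot, 100 mm across, 88 mm high. Origin at the middle of its underside.
Not all that is in view belongs to the job. Leave any green or purple look-alike of the board alone.

How it is judged:
By the outcome, as a careful person would: the job done as asked, in the order asked, and still so for the second after the job is handed in, with the robot touching nothing.
It also fails if it takes over 72 s, if anything falls off the work surface, if the arm or the gripper's body presses on something with over 40 N, if the wrist force passes 120 N, or if a joint passes its speed limit or range.

## Working session

There is one attempt and no reset: what is moved stays moved. The work goes in short steps, Python scripts to look and compute and a tool call to move; the robot and the scene stay as the last step left them, time stands still between calls to the robot, and variables do not carry over. Pictures are saved under pics/ and viewed, at most 10 in all, crops included, and the job is handed in when it is done.

Besides the shell and the picture viewer there is one more tool, called after "Call:" as name([rows], argument=value, ...), one row to a line, values as JSON. jog_arm: Moves the arm, as the interface text tells. Its arguments: {"type":"object","properties":{"rows":{"type":"array","items":{"type":"array","items":{"type":"array","items":{"type":"number"}}}}},"required":["rows"]}

```bash
mkdir -p pics; ls; python3 - <<'E'
from cell import monitor,camera,calibration
import cv2,numpy as np
for n in("top","side"):
    cv2.imwrite(f"pics/{n}0.png",camera(n)[:,:,::-1]); c=calibration(n)
    print(n,{k:np.round(v,4).tolist() for k,v in c.items()})
print(monitor.get_obs())
E
```

```text
pics
top {'fx': 501.9557, 'fy': 501.9557, 'cx': 312.4216, 'cy': 200.847, 'dist_coeffs': [-0.0676, 0.0, 0.0, 0.0, 0.0], 'R': [[-0.0171, -0.9995, 0.0248], [-0.9939, 0.0143, -0.1093], [0.1089, -0.0266, -0.9937]], 't': [5.9807, 564.7493, 1322.2066]}
side {'fx': 372.3138, 'fy': 372.3138, 'cx': 320.2897, 'cy': 198.9186, 'dist_coeffs': [-0.0527, 0.0, 0.0, 0.0, 0.0], 'R': [[-0.9983, -0.0578, -0.0094], [-0.0285, 0.6202, -0.7839], [0.0512, -0.7823, -0.6208]], 't': [542.0081, 112.8997, 937.3701]}
{'time_s': 0.1, 'q': array([ 1.09389236e+00,  8.78716517e-02,  1.37207438e+00, -3.97581996e-06,
        1.68360440e+00, -1.03100941e-01]), 'joint_velocities': array([-0.00015869, -0.0004833 , -0.00426642, -0.00098207,  0.00046287,
        0.00053345]), 'joint_torque': array([ 3.51968425e-03, -3.41250122e+01, -3.03303194e+01,  7.20219570e-02,
        3.03411449e-02, -6.34711773e-05]), 'eef_pos': array([200.62514859, 511.59554409, 212.44095034]), 'orientation': array([-3.13964486e+00, -1.97560940e-04,  2.76778899e+00]), 'contact_force': array([0.16767674, 0.89859817, 0.36262996]), 'ft_torque': array([ 0.0660194 , -0.05651995, -0.00938282]), 'gripper_force': 0.0, 'opening': 94.06194507744655}
```

View pics/top0.png

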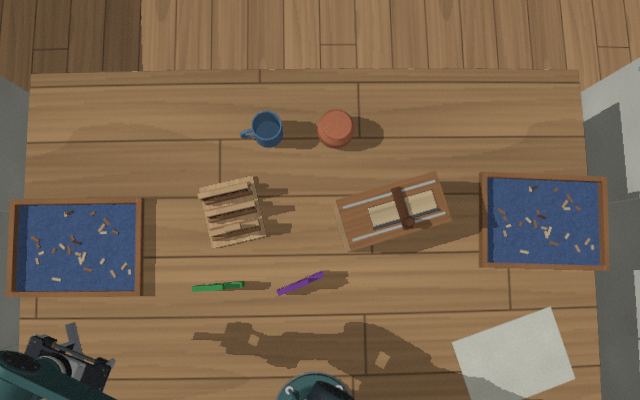

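View pics/side0.png

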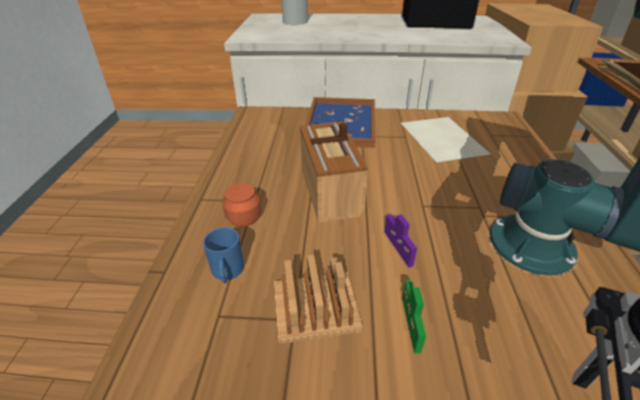

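```bash
python3 - <<'E'
import cv2
t=cv2.imread("pics/top0.png");s=cv2.imread("pics/side0.png")
def crop(im,x0,y0,w,h,k,n):
    c=cv2.resize(im[y0:y0+h,x0:x0+w],None,fx=k,fy=k,interpolation=cv2.INTER_CUBIC)
    for x in range((x0+9)//10*10,x0+w,10): cv2.line(c,((x-x0)*k,0),((x-x0)*k,8),(0,0,255),1);cv2.putText(c,str(x),((x-x0)*k,18),0,.35,(0,0,255))
    for y in range((y0+9)//10*10,y0+h,10): cv2.line(c,(0,(y-y0)*k),(8,(y-y0)*k),(0,0,255),1);cv2.putText(c,str(y),(9,(y-y0)*k+4),0,.35,(0,0,255))
    cv2.imwrite(n,c)
crop(t,330,166,130,90,6,"pics/box.png")
crop(t,195,170,80,80,7,"pics/rack.png")
crop(s,265,245,100,100,6,"pics/rackside.png")
E
```

```text
(no output)
```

View pics/box.png

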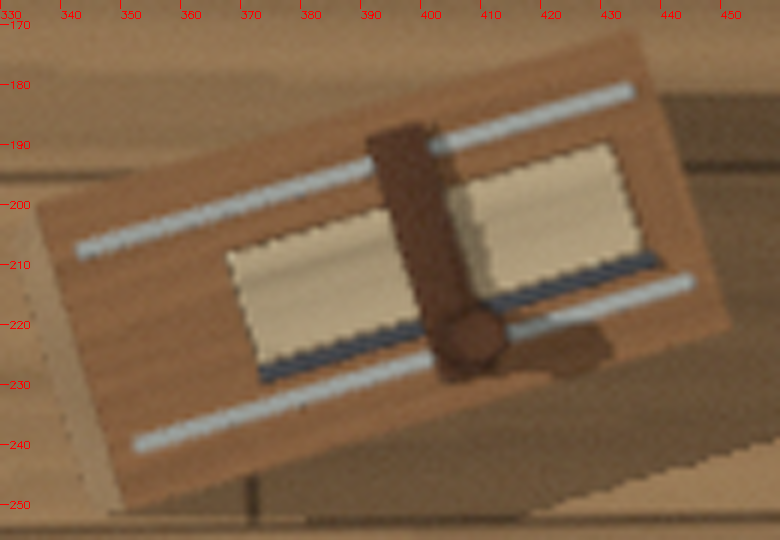

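View pics/rack.png

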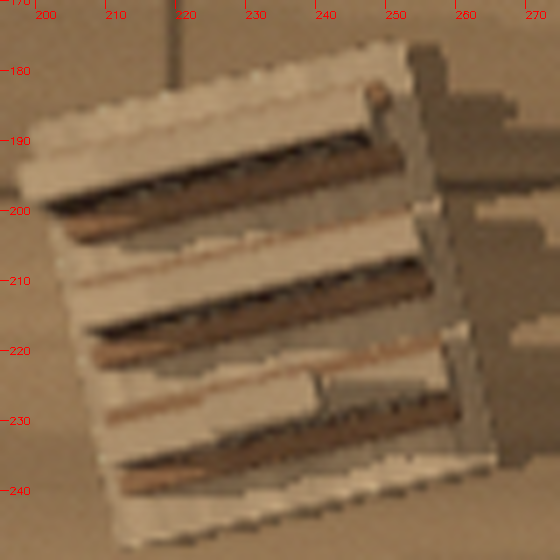

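View pics/rackside.png

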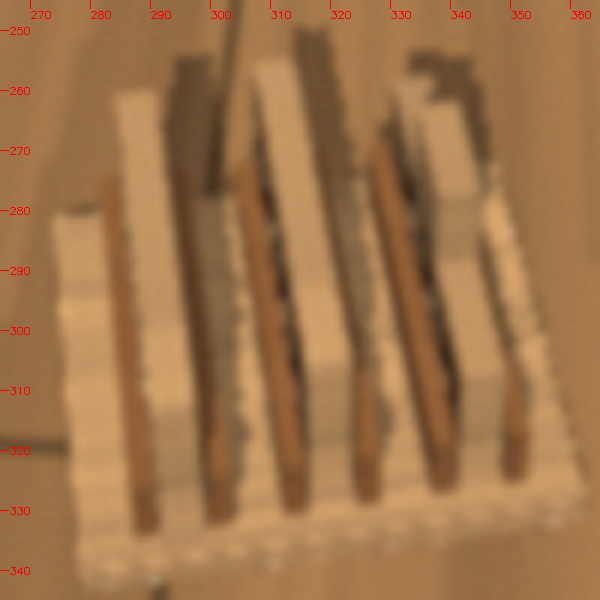

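The box crop shows the deck corners, the flap, and the knob at about (409,222). These boards could be the one meant:
- Three boards in the rack, at top-view rows of about 197, 208 and 228.
- The green look-alike at (218,287).
- The purple look-alike at (300,283).

Only the rack board nearest the robot has a lug. It is at about (232,228) in the top view and (340,270) in the side view, and the crops confirm it, so that is the target.

```bash
cat > h.py <<'E'
import numpy as np,cv2
from cell import monitor,camera,calibration
from scipy.optimize import least_squares
C={n:calibration(n) for n in("top","side")}
def K(c): return np.array([[c["fx"],0,c["cx"]],[0,c["fy"],c["cy"]],[0,0,1.]])
def proj(n,X):
    c=C[n]; return cv2.projectPoints(np.array(X,float).reshape(-1,3),cv2.Rodrigues(np.array(c["R"],float))[0],np.array(c["t"],float),K(c),np.array(c["dist_coeffs"]))[0][:,0]
def ray(n,p,z):
    c=C[n];u=cv2.undistortPoints(np.array([[p]],float),K(c),np.array(c["dist_coeffs"]))[0,0]
    R=np.array(c["R"]);o=-R.T@c["t"];d=R.T@np.r_[u,1];return o+d*(z-o[2])/d[2]
def fit(obs,x0): # obs: (cam,pix,local xyz); pose x,y,yaw
    def w(s,L): a=s[2]/100;return [s[0]+np.cos(a)*L[0]-np.sin(a)*L[1],s[1]+np.sin(a)*L[0]+np.cos(a)*L[1],L[2]]
    f=lambda s:np.concatenate([proj(n,w(s,L))[0]-p for n,p,L in obs])
    r=least_squares(f,[x0[0],x0[1],x0[2]*100]);return r.x*[1,1,.01],r.fun.reshape(-1,2).round(1).tolist()
def px(x0,y0,k,c): return [x0+(c[0]+.5)/k-.5,y0+(c[1]+.5)/k-.5]
E
python3 - <<'E'
from h import *
b=lambda *c:px(330,166,6,c)
r=lambda *c:px(195,170,7,c)
s=lambda *c:px(265,245,6,c)
O=[("top",b(36,205),(65,152,160)),("top",b(637,35),(65,-108,160)),("top",b(730,325),(-65,-108,160)),("top",b(122,510),(-65,152,160)),("top",b(228,252),(22,83,160)),("top",b(608,143),(22,-83,160))]
p,res=fit(O,[500,-150,.25]);print("box",p,res)
k=ray("top",b(475,335),209);print("knob",k)
R=np.array([[np.cos(p[2]),-np.sin(p[2])],[np.sin(p[2]),np.cos(p[2])]]);print("knob in box",R.T@(k[:2]-p[:2]))
print("slot",R@[8,0]+p[:2])
print("lug c top",ray("top",r(262,405),109),"side",ray("side",s(450,149),109))
t=[("top",r(314,373),(7,-20,97)),("top",r(320,408),(-7,-20,97)),("side",s(420,110),(7,-20,97)),("side",s(462,100),(-7,-20,97)),("side",s(478,190),(-7,20,97)),("side",s(440,195),(7,20,97)),
("top",r(447,345),(7,-65,62)),("top",r(105,463),(-7,65,62)) ,("side",s(502,373),(-7,65,62)),("side",s(463,378),(7,65,62))]
t=[(n,q,(L[0],L[1],L[2]+12)) for n,q,L in t]
print("board",*fit(t,[450,200,.2])); print("top only",*fit([q for q in t if q[0]=="top"],[450,200,.2]))
q=[("top",r(495,460),(-85,-75,42)),("top",r(125,548),(-85,75,42)),("top",r(405,40),(85,-75,42)),("side",s(80,588),(85,75,0)),("side",s(585,490),(-85,75,42))]
print("rack",*fit(q,[500,200,.2]));pr,_=fit(q[:3],[500,200,.2]);print("rack top",pr);a=pr[2]
for x in(-50,):print("slot -50",pr[0]+x*np.cos(a),pr[1]+x*np.sin(a))
E
```

```text
box [ 5.31195567e+02 -2.18866626e+02  2.66151140e-01] [[-0.4, -0.6], [-0.3, -1.1], [0.2, 0.9], [0.5, -0.1], [-0.4, 0.6], [0.3, 0.2]]
knob [ 493.46932748 -223.31077773  209.        ]
knob in box [-37.56681388   5.63508254]
slot [ 538.91389027 -216.76246536]
lug c top [491.77527637 202.94897541 109.        ] side [491.85439394 203.43725601 109.        ]
board [4.92516221e+02 2.02799939e+02 2.02412049e-01] [[-0.2, -0.1], [0.1, 0.3], [-0.5, -0.8], [-0.7, 0.0], [0.4, 0.3], [-0.3, 0.3], [-0.5, 1.0], [0.2, 0.2], [0.4, -0.2], [-0.3, -0.0]]
top only [4.93340634e+02 2.02560140e+02 2.08263831e-01] [[-0.1, -0.5], [0.2, -0.1], [-0.5, 0.6], [0.4, 0.1]]
rack [5.40461323e+02 2.16069640e+02 1.78709955e-01] [[-1.2, 1.3], [-4.2, -0.3], [-0.1, -0.9], [-0.8, 0.2], [0.9, -5.0]]
rack top [5.39416327e+02 2.12031356e+02 2.14046370e-01]
slot -50 490.557356957805 201.41057336570842
```

The fits agree: the two cameras put the lug within 1 mm of each other, and the knob comes out at box x = -37.6 mm against the stated -38 mm. Next I travel to above the knob, turning afterwards.

Call:
jog_arm([
  [[0,-0.027,-0.0289,-0.004,0,0,0],[0,-0.027,-0.0289,-0.004,0,0,0],[0,-0.027,-0.0289,-0.004,0,0,0],[0,-0.027,-0.0289,-0.004,0,0,0],[0,-0.027,-0.0289,-0.004,0,0,0],[0,-0.027,-0.0289,-0.004,0,0,0],[0,-0.027,-0.0289,-0.004,0,0,0],[0,-0.027,-0.0289,-0.004,0,0,0],[0,-0.027,-0.0289,-0.004,0,0,0],[0,-0.027,-0.0289,-0.004,0,0,0],[0,-0.027,-0.0289,-0.004,0,0,0],[0,-0.027,-0.0289,-0.004,0,0,0],[0,-0.027,-0.0289,-0.004,0,0,0],[0,-0.027,-0.0289,-0.004,0,0,0],[0,-0.027,-0.0289,-0.004,0,0,0],[0,-0.027,-0.0289,-0.004,0,0,0],[0,-0.027,-0.0289,-0.004,0,0,0],[0,-0.027,-0.0289,-0.004,0,0,0],[0,-0.027,-0.0289,-0.004,0,0,0],[0,-0.027,-0.0289,-0.004,0,0,0]],
])

```text
time_s: 1.77
eef_pos: [492.6, -225.2, 293.0]
orientation: [3.141, -0.001, 2.767]
contact_force: [1.6, 0.1, 0.1]
opening: 94.2
gripper_force: 0.0
```

Call:
jog_arm([
  [[0,0,0,0,0,0,0.125],[0,0,0,0,0,0,0.125],[0,0,0,0,0,0,0.125],[0,0,0,0,0,0,0.125],[0,0,0,0,0,0,0.125],[0,0,0,0,0,0,0.125],[0,0,0,0,0,0,0.125],[0,0,0,0,0,0,0.125],[0,0,0,0,0,0,0.125],[0,0,0,0,0,0,0.125],[0,0,0,0,0,0,0.125],[0,0,0,0,0,0,0.125],[0,0,0,0,0,0,0.125],[0,0,0,0,0,0,0.125],[0,0,0,0,0,0,0.125],[0,0,0,0,0,0,0.125],[0,0,0,0,0,0,0.125],[0,0,0,0,0,0,0.125],[0,0,0,0,0,0,0.125],[0,0,0,0,0,0,0.125]],
])

```text
time_s: 3.43
eef_pos: [492.3, -223.1, 292.8]
orientation: [-3.141, 0.001, 0.262]
contact_force: [0.6, 0.4, 0.4]
opening: 94.1
gripper_force: 0.0
```

Call:
jog_arm([
  [[0.4,0.001,0,0.025,0,0,0],[0.4,0,0,0.025,0,0,0],[0.4,0,0,0.025,0,0,0],[0.4,0,0,0.018,0,0,0],[0.4,0,0,0.01,0,0,0],[1,0,0,0,0,0,0],[1,0,0,0,0,0,0],[1,0,0,0,0,0,0],[1,0,0,0,0,0,0],[1,0,0,0,0,0,0],[1,0,0,0,0,0,0]],
])

```text
time_s: 4.35
eef_pos: [494.3, -223.9, 192.0]
orientation: [3.138, -0.002, 0.268]
contact_force: [-0.2, -0.8, 1.6]
opening: 24.0
gripper_force: 0.8
```

Call:
jog_arm([
  [[1,0,0,0,0,0,0],[1,0,-0.008,0,0,0,0],[1,0,-0.012,0,0,0,0],[1,0,-0.012,0,0,0,0],[1,0,-0.012,0,0,0,0],[1,0,-0.012,0,0,0,0],[1,0,-0.012,0,0,0,0],[1,0,-0.012,0,0,0,0],[1,0,-0.012,0,0,0,0],[1,0,-0.01,0,0,0,0],[1,0,-0.008,0,0,0,0],[1,0,-0.006,0,0,0,0],[1,0,-0.002,0,0,0,0],[1,0,-0.001,0,0,0,0],[1,0,-0.001,0,0,0,0],[1,0,0,0,0,0,0]],
])

```text
time_s: 5.68
eef_pos: [462.9, -110.1, 192.0]
orientation: [3.132, -0.003, 0.266]
contact_force: [2.9, -9.1, 3.6]
opening: 23.2
gripper_force: 30.0
```

Call:
jog_arm([
  [[1,0,-0.001,0,0,0,0],[1,0,-0.001,0,0,0,0],[1,0,0,0,0,0,0]],
])

```text
time_s: 5.93
eef_pos: [462.9, -110.0, 192.0]
orientation: [3.129, -0.003, 0.265]
contact_force: [4.3, -13.9, 1.5]
opening: 23.3
gripper_force: 30.0
```

Call:
jog_arm([
  [[1,0,0.002,0,0,0,0],[0.5,0,0,0,0,0,0],[0.3,0,0,0,0,0,0],[0.2,0,0,0,0,0,0],[0.2,0,0,0,0,0,0],[0.1,0,0,-0.015,0,0,0],[0.1,0,0,-0.03,0,0,0],[0,0,0,-0.03,0,0,0],[0,0.0123,-0.0327,0,0,0,0],[0,0.0123,-0.0327,0,0,0,0],[0,0.0123,-0.0327,0,0,0,0],[0,0.0123,-0.0327,0,0,0,0],[0,0.0123,-0.0327,0,0,0,0],[0,0.0123,-0.0327,0,0,0,0],[0,0.0123,-0.0327,0,0,0,0],[0,0.0123,-0.0327,0,0,0,0],[0,0.0123,-0.0327,0,0,0,0.062],[0,0,0,0,0,0,0]],
])

```text
time_s: 7.43
eef_pos: [489.2, 211.6, 263.9]
orientation: [-3.138, 0.003, 0.212]
contact_force: [-1.1, -1.1, -0.5]
opening: 93.9
gripper_force: 0.0
```

```bash
python3 - <<'E'
from h import *
t=camera("top");s=camera("side")
o=monitor.get_obs();print(o["eef_pos"],o["orientation"])
a=cv2.resize(t[160:260,330:460],(520,400),interpolation=cv2.INTER_CUBIC)
cv2.imwrite("pics/c2.png",a[:,:,::-1])
E
```

```text
[489.62174361 207.14079064 264.37504762] [3.14138777e+00 2.74615708e-03 2.09585141e-01]
```

View pics/c2.png

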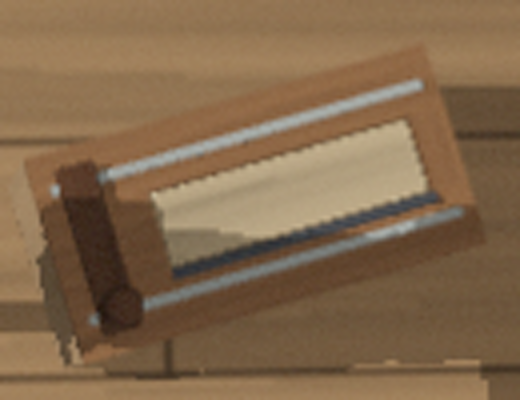

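The catch is on plain deck at the far end, with the knob at about (360,236), and the flap is uncovered. I let the arm settle over the lug.

Call:
jog_arm([
  [[0,0.002,0.002,0.02,0,0,0],[0,0,0,0.03,0,0,0],[0,0,0,0.03,0,0,0],[0,0,0,0,0,0,0],[0,0,0,0,0,0,0]],
])

```text
time_s: 7.95
eef_pos: [491.6, 202.8, 183.7]
orientation: [3.141, 0.005, 0.204]
contact_force: [-0.6, -0.7, 0.6]
opening: 94.0
gripper_force: 0.0
```

Call:
jog_arm([
  [[0,0.0005,0,0.025,0,0,0],[0.3,0,0,0.025,0,0,0],[0.3,0,0,0.025,0,0,0],[0.3,0,0,0.014,0,0,0],[0.3,0,0,0.0085,0,0,0],[0.3,0,0,0,0,0,0],[1,0,0,0,0,0,0],[1,0,0,0,0,0,0],[1,0,0,0,0,0,0],[1,0,0,0,0,0,0],[1,0,0,0,0,0,0],[1,0,0,0,0,0,0]],
])

```text
time_s: 8.95
eef_pos: [494.4, 204.3, 89.5]
orientation: [3.141, -0.003, 0.206]
contact_force: [-0.4, -1.2, 4.5]
opening: 39.4
gripper_force: 30.0
```

Call:
jog_arm([
  [[1,0,0,-0.005,0,0,0],[1,0,0,-0.012,0,0,0],[1,0,0,-0.015,0,0,0],[1,0,0,-0.02,0,0,0],[1,0,0,-0.025,0,0,0],[1,0,0,-0.03,0,0,0],[1,0,0,-0.03,0,0,0],[1,0,0,-0.03,0,0,0],[1,0,0,-0.025,0,0,0],[1,0,0,-0.015,0,0,0],[1,0,0,0,0,0,0],[1,0,0,0,0,0,0]],
])

```text
time_s: 9.95
eef_pos: [493.4, 204.6, 295.8]
orientation: [-3.141, -0.001, 0.206]
contact_force: [-0.2, -0.3, -1.7]
opening: 39.7
gripper_force: 30.0
```

```bash
python3 - <<'E'
from h import *
t=camera("top");s=camera("side")
for _ in range(3):
    o=monitor.get_obs();print(o["eef_pos"],o["orientation"],o["contact_force"])
a=cv2.resize(s[120:345,220:420],None,fx=2.6,fy=2.6,interpolation=cv2.INTER_CUBIC)
cv2.imwrite("pics/s3.png",a[:,:,::-1])
E
```

```text
[492.6396761  204.29322429 293.14925158] [3.14158655 0.00358544 0.20589986] [ 0.09081869 -0.80789988 -2.2974287 ]
[492.6396761  204.29322429 293.14925158] [3.14158655 0.00358544 0.20589986] [ 0.09081869 -0.80789988 -2.2974287 ]
[492.6396761  204.29322429 293.14925158] [3.14158655 0.00358544 0.20589986] [ 0.09081869 -0.80789988 -2.2974287 ]
```

View pics/s3.png

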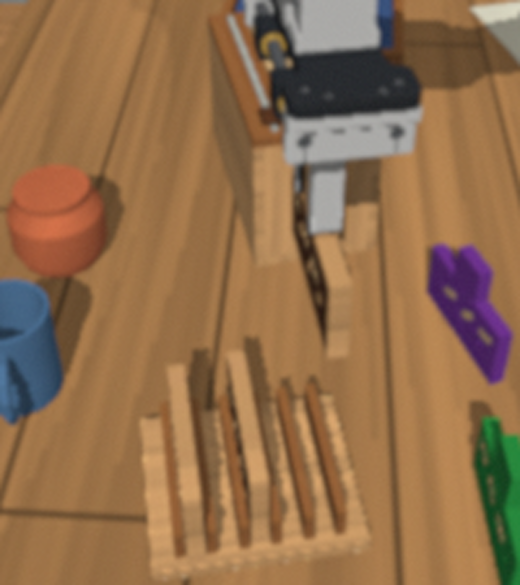

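The finished board hangs in the gripper, with the near end of its foot at about (345,256) to (353,255). Both plain boards are undisturbed. I'll check where the board sits relative to the TCP.

```bash
python3 - <<'E'
from h import *
p=lambda x,y:px(220,120,2.6,(x,y))
o=monitor.get_obs();e=o["eef_pos"];a=.205
obs=[(p(327,356),(7,65,0)),(p(349,353),(-7,65,0)),(p(331,292),(7,65,62)),(p(353,284),(-7,65,62))]
def f(s):
    r=[]
    for q,L in obs:
        x,y=L[:2]; X=[s[0]+np.cos(a)*x-np.sin(a)*y,s[1]+np.sin(a)*x+np.cos(a)*y,s[2]+L[2]]
        r+=list(proj("side",X)[0]-q)
    return r
r=least_squares(f,[e[0],e[1],e[2]-75]);print(r.x,r.x-e,np.round(r.fun,1))
b=.266;slot=np.array([539.3,-218.2]);d=slot-e[:2]
print("tool shift",d@[np.cos(a),np.sin(a)],d@[np.sin(a),-np.cos(a)])
E
```

```text
[488.4752807  178.76313964 190.09991145] [  -4.1643954   -25.53008465 -103.04934013] [ 0.3 -0.  -0.3  0.2  0.1 -1.2 -0.1  1. ]
tool shift -40.32244309562789 423.1451417391878
```

Call:
jog_arm([
  [[1,-0.002,0.02,0,0,0,0],[1,-0.0033,0.035,0,0,0,0],[1,-0.0037,0.039,0,0,0,0],[1,-0.0037,0.039,0,0,0,0],[1,-0.0037,0.039,0,0,0,0],[1,-0.0037,0.039,0,0,0,0],[1,-0.0037,0.039,0,0,0,0],[1,-0.0037,0.039,0,0,0,0],[1,-0.0037,0.039,0,0,0,0],[1,-0.0037,0.039,0,0,0,0],[1,-0.0033,0.035,0,0,0,0],[1,-0.0015,0.016,0,0,0,0],[1,-0.0003,0.005,0,0,0,-0.061],[1,0,0,0,0,0,0],[1,0,0,0,0,0,0],[1,0,0,0,0,0,0]],
])

```text
time_s: 11.38
eef_pos: [540.6, -216.6, 294.3]
orientation: [-3.14, 0.001, 0.267]
contact_force: [-0.4, 0.3, -1.3]
opening: 39.9
gripper_force: 30.0
```

```bash
python3 - <<'E'
from h import *
s=camera("side");o=monitor.get_obs();print(o["eef_pos"],o["orientation"],o["contact_force"])
a=cv2.resize(s[60:230,260:400],None,fx=3.5,fy=3.5,interpolation=cv2.INTER_CUBIC)
cv2.imwrite("pics/s4.png",a[:,:,::-1])
E
```

```text
[ 540.66012608 -216.52340325  294.64257181] [-3.14059058e+00  3.71512208e-04  2.67514665e-01] [ 0.65048838  0.56233089 -2.17232124]
```

View pics/s4.png

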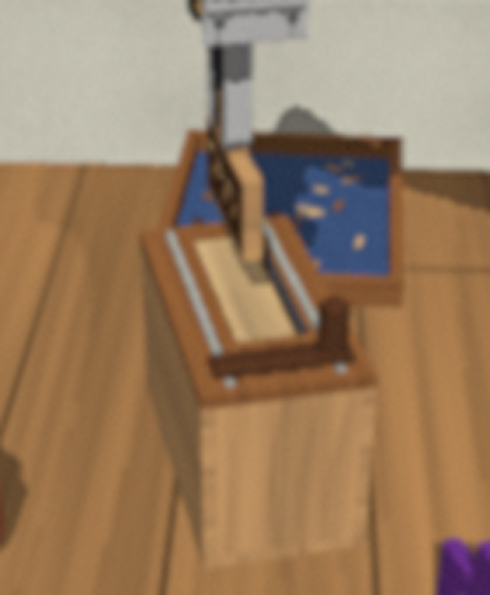

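Call:
jog_arm([
  [[1,-0.0013,0.001,0.015,0,0,0],[1,0,0,0.02,0,0,0],[1,0,0,0.015,0,0,0],[1,0,0,0.01,0,0,0],[1,0,0,0.01,0,0,0],[1,0,0,0.01,0,0,0],[1,0,0,0.01,0,0,0],[1,0,0,0.01,0,0,0],[1,0,0,0.01,0,0,0],[1,0,0,0,0,0,0]],
])

```text
time_s: 12.27
eef_pos: [539.1, -218.6, 181.9]
orientation: [-3.139, 0.002, 0.267]
contact_force: [1.6, -0.4, -3.5]
opening: 39.8
gripper_force: 30.0
```

Call:
jog_arm([
  [[1,0,0,0.01,0,0,0],[1,0,0,0.01,0,0,0],[1,0,0,0.01,0,0,0],[1,0,0,0.008,0,0,0],[1,0,0,0.006,0,0,0],[1,0,0,0.006,0,0,0],[1,0,0,0.006,0,0,0],[1,0,0,0.006,0,0,0],[1,0,0,0,0,0,0]],
])

```text
time_s: 13.02
eef_pos: [539.9, -218.9, 121.6]
orientation: [-3.141, -0.0, 0.267]
contact_force: [3.8, 0.7, -2.7]
opening: 39.6
gripper_force: 30.1
```

Call:
jog_arm([
  [[1,0,0,0.006,0,0,0],[1,0,0,0.006,0,0,0],[1,0,0,0.006,0,0,0],[1,0,0,0.005,0,0,0],[1,0,0,0.003,0,0,0],[1,0,0,0.002,0,0,0],[1,0,0,0,0,0,0]],
])

```text
time_s: 13.6
eef_pos: [539.9, -219.0, 94.5]
orientation: [-3.141, -0.0, 0.267]
contact_force: [4.5, 0.2, -3.3]
opening: 39.8
gripper_force: 30.8
```

Call:
jog_arm([
  [[1,0,0,0.002,0,0,0],[1,0,0,0.002,0,0,0],[1,0,0,0.002,0,0,0],[1,0,0,0,0,0,0]],
])

```text
time_s: 13.93
eef_pos: [539.9, -219.2, 88.8]
orientation: [3.141, -0.001, 0.267]
contact_force: [3.0, -0.4, -0.5]
opening: 40.0
gripper_force: 30.6
```

Call:
jog_arm([
  [[1,0,0,0.001,0,0,0],[1,0,0,0.001,0,0,0],[1,0,0,0,0,0,0]],
])

```text
time_s: 14.18
eef_pos: [540.0, -219.2, 87.5]
orientation: [3.141, -0.001, 0.267]
contact_force: [2.7, 0.6, 3.0]
opening: 40.1
gripper_force: 30.6
```

Call:
jog_arm([
  [[0.8,0,0,0,0,0,0],[0.4,0,0,0,0,0,0],[0.3,0,0,0,0,0,0],[0.3,0,0,0,0,0,0],[0.3,0,0,0,0,0,0],[0.3,0,0,-0.006,0,0,0],[0.3,0,0,-0.01,0,0,0],[0.3,0,0,-0.012,0,0,0],[0.3,0,0,-0.012,0,0,0],[0.3,0,0,-0.012,0,0,0],[0.3,0,0,-0.015,0,0,0],[0.3,0,0,-0.02,0,0,0],[0.3,0,0,-0.025,0,0,0],[0.3,0,0,-0.03,0,0,0],[0.3,0,0,-0.03,0,0,0],[0.3,0,0,-0.02,0,0,0],[0.3,0,0,0,0,0,0],[0.3,0,0,0,0,0,0]],
])

```text
time_s: 15.68
eef_pos: [539.8, -219.8, 281.7]
orientation: [3.138, -0.003, 0.266]
contact_force: [-1.1, -0.2, -0.2]
opening: 65.5
gripper_force: 0.0
```

```bash
python3 - <<'E'
from h import *
s=camera("side");t=camera("top");o=monitor.get_obs();print(o["eef_pos"],o["orientation"],o["contact_force"])
f=lambda i:cv2.resize(i,(390,420),interpolation=cv2.INTER_CUBIC)
cv2.imwrite("pics/s5.png",np.hstack([f(s[90:230,270:400]),f(t[130:270,330:460])])[:,:,::-1])
k=np.array([462.9,-110.0]);d=k-o["eef_pos"][:2];a=o["orientation"][2];print(d@[np.cos(a),np.sin(a)],d@[np.sin(a),-np.cos(a)])
E
```

```text
[ 538.91374042 -219.14161266  277.78701564] [-3.14028179e+00  2.18426223e-03  2.66303481e-01] [-0.19386679  0.45579036 -0.74620354]
-44.61180440381764 -125.29871210033616
```

View pics/s5.png

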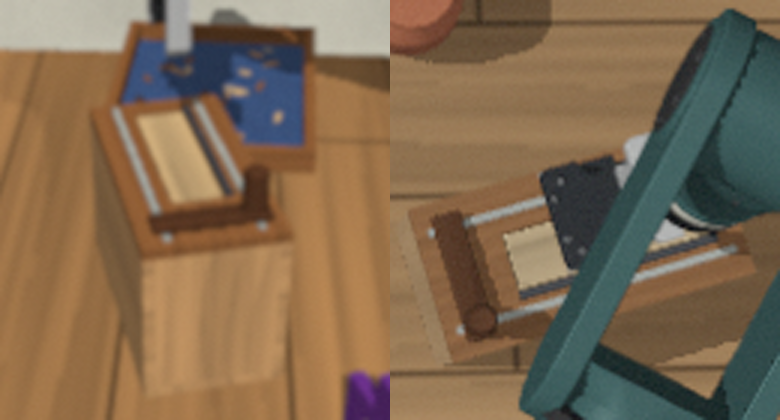

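The flap is shut over the board and the catch hasn't moved. I go back to the knob.

Call:
jog_arm([
  [[0.3,-0.0112,-0.0313,0,0,0,0],[0.3,-0.0112,-0.0313,0,0,0,0],[0.3,-0.0112,-0.0313,0,0,0,0],[0.3,-0.0112,-0.0313,0,0,0,0],[0.3,0,0,0,0,0,0],[0.3,0,0,0.02,0,0,0],[0.3,0,0,0,0,0,0],[0.3,0,0,0,0,0,0]],
])

```text
time_s: 16.45
eef_pos: [462.5, -110.2, 256.5]
orientation: [-3.139, 0.005, 0.267]
contact_force: [0.6, -1.0, -0.7]
opening: 65.7
gripper_force: 0.0
```

Call:
jog_arm([
  [[0.3,0,0,0.02,0,0,0],[0.3,0,0,0.02,0,0,0],[0.3,0,0,0.016,0,0,0],[0.3,0,0,0.008,0,0,0],[1,0,0,0,0,0,0],[1,0,0,0,0,0,0],[1,0,0,0,0,0,0],[1,0,0,0,0,0,0],[1,0,0,0,0,0,0],[1,0,0,0,0,0,0]],
])

```text
time_s: 17.28
eef_pos: [463.9, -110.3, 195.9]
orientation: [3.141, -0.001, 0.267]
contact_force: [-0.4, 0.1, 0.6]
opening: 29.0
gripper_force: 0.0
```

Call:
jog_arm([
  [[1,0,0.005,0,0,0,0],[1,0,0.012,0,0,0,0],[1,0,0.012,0,0,0,0],[1,0,0.012,0,0,0,0],[1,0,0.012,0,0,0,0],[1,0,0.012,0,0,0,0],[1,0,0.012,0,0,0,0],[1,0,0.012,0,0,0,0],[1,0,0.012,0,0,0,0],[1,0,0.01,0,0,0,0],[1,0,0.006,0,0,0,0],[1,0,0.004,0,0,0,0],[1,0,0.001,0,0,0,0],[1,0,0.001,0,0,0,0],[1,0,0.001,0,0,0,0],[1,0,0,0,0,0,0]],
])

```text
time_s: 18.62
eef_pos: [497.0, -230.7, 195.7]
orientation: [3.141, -0.002, 0.266]
contact_force: [1.0, 2.5, 6.2]
opening: 23.1
gripper_force: 30.0
```

Call:
jog_arm([
  [[1,0,0.001,0,0,0,0],[1,0,0.001,0,0,0,0],[1,0,0.001,0,0,0,0],[1,0,0,0,0,0,0]],
])

```text
time_s: 18.95
eef_pos: [497.0, -230.9, 195.6]
orientation: [-3.136, -0.001, 0.268]
contact_force: [-0.6, 7.9, 7.8]
opening: 23.2
gripper_force: 30.0
```

Call:
jog_arm([
  [[1,0,0.001,0,0,0,0],[1,0,0,0,0,0,0],[0.5,0,0,0,0,0,0],[0.4,0,0,0,0,0,0],[0.4,0,0,0,0,0,0],[0.4,0,0,0,0,0,0],[0.4,0,0,-0.015,0,0,0],[0.4,0,0,-0.03,0,0,0],[0.4,0,0,-0.03,0,0,0],[0.4,0,0,-0.03,0,0,0],[0.4,-0.04,0,0,0,0,0],[0.4,-0.04,0,0,0,0,0],[0.4,-0.02,0,0,0,0,0],[0.4,0,0,0,0,0,0]],
])

```text
time_s: 20.12
eef_pos: [397.9, -261.7, 300.6]
orientation: [3.14, 0.001, 0.262]
contact_force: [0.9, -0.4, 0.3]
opening: 56.4
gripper_force: 0.0
```

```bash
python3 - <<'E'
from h import *
s=camera("side");t=camera("top");o=monitor.get_obs();print(o["eef_pos"],o["contact_force"])
f=lambda i:cv2.resize(i,(390,420),interpolation=cv2.INTER_CUBIC)
cv2.imwrite("pics/s6.png",np.hstack([f(s[90:230,270:400]),f(t[130:270,330:460])])[:,:,::-1])
E
```

```text
[ 400.4808984  -260.75442715  299.85273691] [ 0.11298998  0.29668926 -0.08598456]
```

View pics/s6.png

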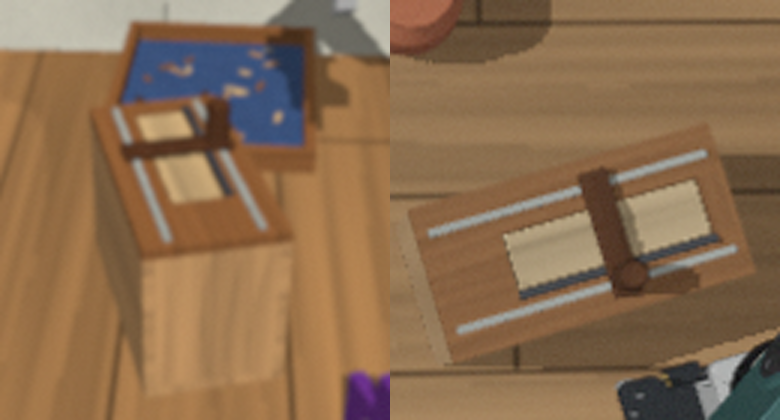

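The catch is back over the middle of the shut flap, with the knob at about (411,221) in the top view. The arm is clear, so I hand the job in.

```bash
python3 -c "
from cell import workorder
print(workorder.job_done())"
```

```text
the job is handed in; nothing more can be done
None
```

The job is handed in: the finished board was set down on the box floor at groove depth, the flap shut above it, and the catch is back against its end stop over the middle of the flap; the plain boards, mug and glue pot were not touched.

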